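# Hang the rinsed mixing cup upside down to dry

## Robot

A 6-joint arm with a two-finger parallel gripper is mounted at the origin on a cart in front of the work surface, level with it; the furniture and walls round the work are solid. World frame = base frame: x ahead of the robot, y to its left, z up, the work surface at z = 0. Lengths are in m, angles in degrees, forces in N, time in s.
With the tool pointing down it reaches from about 0.25 to 0.725 m from the base axis. Payload 9.7 kg.
Tool frame: the origin (TCP) lies midway between the tips of the shut fingers; the grasp point (between the pads) lies 19 mm behind it; z points along the fingers, y is the line along which they close (so a half turn about z gives the same grasp; the last joint's range is limited). The gripper opens to 85 mm and grips with 20 to 120 N. Pads are 22 mm wide; open, the fingers measure 114 mm over their backs; the gripper's body (76 mm by 85 mm) begins 54 mm behind the grasp point. The pads swing forward as they close: fully open they stand 13 mm farther back than shut.
Start: joints at [63.656, 4.979, 10.078, 95.1, 0, 90], TCP at [0.244, 0.493, 0.231] pointing down, gripper open.
Joint ranges: [-179.16, 179.16], [-48.56, 103.87], [-65.8, 70.77], [-126.05, 130.52], [-82.76, 87.17], [-180, 180]. Speed limits (degrees/s): [127.2, 127.2, 147.25, 180, 180, 180].

## Interface

Orientations are given as [roll, pitch, yaw] about the fixed x, y, z axes, in that order (R = Rz(yaw) Ry(pitch) Rx(roll)).
In Python, from workcell import readout, imaging, bot, spotter gives the robot as it stands.
- The arm moves only by the shell command python3 -m jog 'ROWS' [FORCE]. ROWS is JSON, a list of rows, each an object with "rotation": the turn, a rotation vector about the world's x, y, z in degrees, a list of three; "translation": the shift along the world's x, y, z in mm, a list of three; "grip": the finger opening in mm, from 0 to 85.4. In form: [{"rotation": [wx, wy, wz], "translation": [dx, dy, dz], "grip": grip}, ...]. A call has 1 to 20 rows; each row is the pose to reach, as a shift and turn from the pose commanded when the call began; what a row does not reach only later rows make up. A row lasts 1/10 s, in which the tool goes at most 50 mm and 8.59 degrees, less where a joint would pass 70% of its speed; a pose out of reach is approached as far as the arm can. A call with a gripper value outside its range is refused whole. The fingers move at their own pace and stop on an object; FORCE is the grip in N (left out, the last holds). Time passes only in rows, so rows that repeat a pose let the fingers close. It gives the time, the measured TCP pose, the force, the opening and the grip force at its end, in the units of the state.
- readout.get_obs(): the state, without advancing time (a new reading comes with each control period).
- imaging.camera(name): name is "scene" or "top" or "wrist"; returns (picture, depth): 420x560x3 uint8, red, green, blue; 420x560 float32, m along the optical axis (not along the pixel's ray), 0 where there is no reading.
- imaging.camera_info(name): a dict with "vertical_fov" (degrees; the focal length in pixels is half the picture's height over the tangent of half this angle, whatever the lens; pixels are square), "cx", "cy" (the principal point, pixels), "extrinsics" (4x4, takes a point from camera to world coordinates); the wrist camera has in their place "tool_from_camera" (4x4, takes a point from camera to tool coordinates, whose origin is the TCP and whose axes are the flange's). Camera axes: x right, y down, z forward; pixel columns grow to the right and rows downward; lengths in m; the calibration is good to about 2 mm. A picture is of the moment at which its call begins: read the wrist's pose just before it. camera_info takes no time and is no camera call.
- bot.job_done(): hands the job in; it is judged then, once.
Trained networks look in the newest picture that a camera, given by its name, has taken for a name from the list of things; names that differ only in an ending like _2 or _b are one class to them, and where a whole thing is asked for, a point or a joint stands for the part that bears it (a point fixed in the world has none). Each returns a list of dicts, best first, with "confidence" (0 to 1); they miss things now and then, are a little off and sometimes report something else, mostly with a low value. They report only what shows in the picture. A call takes as long as a camera call. They do not tell look-alikes from the thing itself.
- spotter.spot_in(camera, target): "box" ([centre column, centre row, width, height] in pixels, round what is visible of it).
- spotter.mark_of(camera, target): "uv" ([column, row] in pixels: a listed point, or the origin of a listed thing).
The state is a dict: "time": time; "q": joint angles; "qd": joint speeds; "joint_efforts": joint torques, N m; "ee_pos": TCP position; "tcp_rot": TCP orientation; "wrist_force": force on the tool from outside, world axes, zero at the start; "torque": the same for the moment, N m; "opening": finger opening in m; "grasp_force": force on a finger pad.
Only numpy, scipy, OpenCV 4.12 (cv2) and the standard library are available. Lean on these libraries where they do the work, as an engineer would, in place of code of your own. Each camera call takes 0.05 s, during which the arm holds its last target. There are 200 camera calls.

## Task

The rinsed green mixing cup has to dry like the one that already stands on its post. Slip the loose white drip ring over the empty post so that it lies flat on the grey base, then take the cup from its cradle, turn it upside down and set it gently over the post so that its rim stands level on the ring. Do not drop the cup, and leave the other cup as it is.

Things in the scene. Friction and masses are not known exactly. Their poses are not given: they have to be found in the camera images.
- cup: rinsed green plastic cup, 56 mm tall, tapered: 42 mm across at its closed bottom, 52 at mid height, 62 at the rim; walls 2 mm, inside 40 mm across at the bottom, 50 deep; cured amber rest in it. About 30 g. Origin: centre of its bottom's outer face; +z along its axis to the open mouth. Starts lying on the cradle, axis level, 50 mm up, mouth away from the robot (within 40 degrees).
- cradle: draining cradle, fixed: pale wooden block 62 x 40 x 14 mm with two thin aluminium rails that carry the lying cup from below, all within 22 mm either side of its middle, so fingers fit beside the cup. Origin: centre of its underside, below the cup's mid height; +x is the way the cup's mouth points.
- drip_ring: loose white plastic drip ring, 66 mm outside, 31 mm hole, 16 mm thick, lying flat on the worktop at the start; both faces are alike. Origin: centre of its underside; +z is its axis.
- free_stand_seat (a point): the empty drying stand (fixed): centre of the top of its round grey base, where ring and post meet. The base is 104 mm across and 14 mm high; this point is 14 mm above the worktop. The aluminium post stands on it, 25 mm thick, round-topped, its tip 56 mm above this point. z up.
- dry_cup: the other, equal green cup, already upside down on a second equal stand with its own ring; leave it alone. Origin: centre of the outer face of its bottom (now on top), +z toward the mouth (now down).
Mind the look-alikes: they are no part of the job. Leave any blue look-alike of the cup alone.

How it is judged:
By the outcome, as a careful person would: the job done as asked, in the order asked, and still so for the second after the job is handed in, with the robot touching nothing.
It also fails if it takes over 58 s, if anything falls off the work surface, if the arm or the gripper's body presses on something with over 40 N, if the wrist force passes 120 N, or if a joint passes its speed limit or range.

## Working session

There is one attempt and no reset: what is moved stays moved. The work goes in short steps, Python scripts to look and compute and a shell command to move; the robot and the scene stay as the last step left them, time stands still between calls to the robot, and variables do not carry over. Pictures are saved under pics/ and viewed, at most 10 in all, crops included, and the job is handed in when it is done.

```bash
mkdir -p pics; ls; cat > h.py <<'E'
import numpy as np, cv2
from workcell import readout, imaging, bot, spotter
from scipy.spatial.transform import Rotation as R
def K(n):
    i=imaging.camera_info(n); f=210/np.tan(np.radians(i["vertical_fov"]/2)); return f,i["cx"],i["cy"]
def T(n,o=None):
    i=imaging.camera_info(n)
    if n!="wrist": return np.array(i["extrinsics"])
    M=np.eye(4); M[:3,3]=o["ee_pos"]; M[:3,:3]=rot(o["tcp_rot"]); return M@np.array(i["tool_from_camera"])
def rot(r): return R.from_euler('xyz',r,degrees=True).as_matrix()
def pts(n,d,o=None):
    f,cx,cy=K(n); v,u=np.mgrid[:420,:560]; p=np.stack([(u-cx)/f*d,(v-cy)/f*d,d],-1); M=T(n,o)
    return p@M[:3,:3].T+M[:3,3]
def save(n,im): cv2.imwrite("pics/"+n+".png",im[...,::-1])
E
python3 - <<'E'
from h import *
o=readout.get_obs(); print(o)
ims=[]
for n in("scene","top"):
    p,d=imaging.camera(n); ims.append(p); P=pts(n,d); np.savez("pics/"+n,p=p,d=d,P=P)
    print(n,imaging.camera_info(n))
    for t in("cup","cradle","drip_ring","free_stand_seat","dry_cup"):
        for r in spotter.mark_of(n,t)[:4]:
            u,v=np.round(r["uv"]).astype(int); q=P[v,u] if 0<=v<420 and 0<=u<560 else None
            print(t,round(r["confidence"],2),u,v,np.round(q,3))
save("scene0",ims[0]); save("top0",ims[1])
E
```

```text
pics
{'time': 0.0, 'q': array([ 6.36564537e+01,  5.01108669e+00,  1.00348922e+01,  9.50999337e+01,
       -2.24018139e-03,  8.99998636e+01]), 'qd': array([ 0.12513727,  0.08406457, -0.01270627,  0.07115719,  0.05347452,
       -0.01231493]), 'joint_efforts': array([-6.41865408e-04, -5.20385456e+01,  4.64802146e+01,  1.61797414e-02,
        9.26259372e-05,  8.05700093e-07]), 'ee_pos': array([0.24397194, 0.4926715 , 0.23058713]), 'tcp_rot': array([-1.79923872e+02,  2.23999824e-03,  1.53656593e+02]), 'wrist_force': array([-0.07618063, -0.77794607,  0.36072899]), 'torque': array([ 0.05273631, -0.03005626,  0.00244196]), 'grasp_force': 0.0, 'opening': 0.08517329847306995}
scene {'vertical_fov': 56.0933103066881, 'cx': 285.42046777299436, 'cy': 204.85279558208472, 'extrinsics': array([[ 0.709219  , -0.43548578,  0.55440107,  0.06944649],
       [-0.7049006 , -0.42564612,  0.56739803, -0.25805383],
       [-0.01111511, -0.79320711, -0.6088505 ,  0.60134067],
       [ 0.        ,  0.        ,  0.        ,  1.        ]])}
cup 0.84 366 248 [0.58  0.037 0.055]
drip_ring 0.59 268 251 [0.473 0.212 0.001]
free_stand_seat 0.65 291 199 [0.615 0.281 0.03 ]
dry_cup 0.69 206 183 [0.468 0.413 0.087]
top {'vertical_fov': 49.27601004254831, 'cx': 281.7920851302159, 'cy': 197.96232826020332, 'extrinsics': array([[-0.00788185, -0.99347385,  0.11378749,  0.44499332],
       [-0.99937227,  0.01175633,  0.03341939,  0.21062845],
       [-0.03453901, -0.11345265, -0.99294287,  0.90977802],
       [ 0.        ,  0.        ,  0.        ,  1.        ]])}
cup 0.72 323 174 [0.587 0.161 0.057]
cup 0.69 383 173 [0.585 0.052 0.07 ]
cup 0.45 257 156 [0.621 0.285 0.068]
cradle 0.68 380 171 [0.589 0.057 0.069]
drip_ring 0.92 300 238 [0.469 0.206 0.001]
free_stand_seat 0.84 258 157 [0.62  0.283 0.065]
dry_cup 0.62 179 235 [0.474 0.425 0.085]
```

View pics/scene0.png

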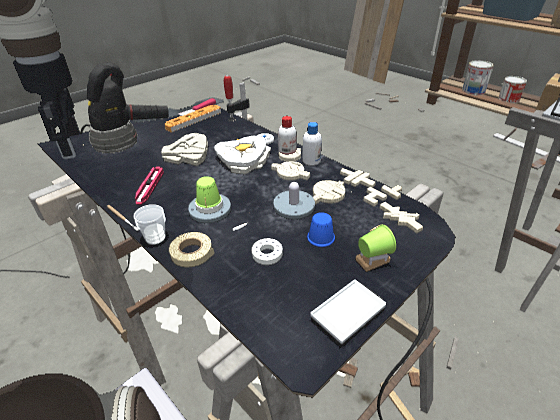

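View pics/top0.png

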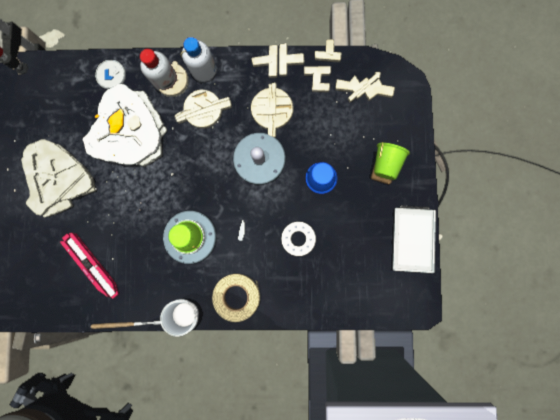

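The green cup lies on its cradle at scene (378,243), top (390,160). Possible confusions are the blue cup (scene 320,228; top 321,178) and the dry green cup on its stand (scene 206,193; top 186,237). The ring is at scene (267,250), top (299,238), and the tape roll that could pass for it is at scene (190,248), top (236,297). The empty post is at scene (293,199), top (258,157). A white tray sits near the cup at top (414,240).

```bash
python3 - <<'E'
from h import *
from scipy.optimize import least_squares as LS
for n in("scene","top"):
    z=np.load("pics/"+n+".npz"); p=z["p"].astype(int); P=z["P"]; d=z["d"]
    r,g,b=p[...,0],p[...,1],p[...,2]; ok=d>0
    near=lambda c,rr:np.hypot(P[...,0]-c[0],P[...,1]-c[1])<rr
    bk=ok&near((.53,.15),.04)&(r<60)&(g<60)&(b<60); print(n,"table z",np.median(P[bk][:,2]) if bk.any() else None)
    m=ok&near((.48,.2),.045)&(g>150)&(P[...,2]>.006); Q=P[m]
    top=Q[Q[:,2]>np.percentile(Q[:,2],60)-.003]; f=LS(lambda v:np.clip(np.hypot(top[:,0]-v[0],top[:,1]-v[1])-.033,0,9)+np.clip(.0155-np.hypot(top[:,0]-v[0],top[:,1]-v[1]),0,9),Q.mean(0)[:2])
    print(" ring",f.x,np.median(top[:,2]),len(top))
    m=ok&near((.615,.28),.06)&(P[...,2]>.045); Q=P[m]; 
    f=LS(lambda v:np.linalg.norm(Q-np.array([v[0],v[1],0])-[0,0,1],axis=1)*0+np.hypot(np.hypot(Q[:,0]-v[0],Q[:,1]-v[1]),np.clip(Q[:,2]-v[2],0,1))-.0125,[*Q.mean(0)[:2],.057])
    print(" post",f.x,np.abs(f.fun).mean(),"tip",Q[:,2].max(),len(Q))
    m=ok&near((.615,.28),.06)&(P[...,2]>.008)&(P[...,2]<.022); Q=P[m]; print(" base",(Q.max(0)+Q.min(0))/2,np.median(Q[:,2]),np.ptp(Q,axis=0))
    gm=(g>r+15)&(g>b+60)&ok
    Q=P[gm&near((.6,.05),.08)]
    # outer cone: axis z0, radius 21+ s*10/28 mm, s from bottom
    def res(v):
        a=np.array([np.cos(v[3]),np.sin(v[3]),0]); w=Q-v[:3]; s=w@a; rr=np.linalg.norm(w-np.outer(s,a),axis=1)
        side=(rr-(.021+np.clip(s,0,.056)*20/112))*.985; bot=np.hypot(s,np.clip(rr-.021,0,1)); return np.where(np.abs(side)<np.abs(bot),side,bot)
    for y0 in(-.2,.2): 
        f=LS(res,[.57,.06,.05,y0],loss="soft_l1",f_scale=.002); print(" cup bottom",f.x[:3],"yaw",np.degrees(f.x[3]),np.abs(f.fun).mean(),len(Q))
    Q=P[ok&near((.45,-.02),.09)&(r>180)&(g>180)&(b>180)]; 
    if len(Q):print(" tray",np.percentile(Q,[1,50,99],axis=0).round(3).tolist())
    Q=P[ok&(b>r+60)&near((.585,.16),.06)]; print(" blue",np.percentile(Q,[1,99],axis=0).round(3).tolist())
    Q=P[gm&near((.47,.42),.05)]; print(" dry",np.percentile(Q,[1,99],axis=0).round(3).tolist())
p=np.load("pics/top.npz")["p"]; q=np.load("pics/scene.npz")["p"]
save("crop",np.hstack([cv2.resize(p[135:205,290:430],None,fx=4,fy=4)[:280,:400],cv2.resize(q[205:285,330:410],(280,280))]))
E
```

```text
scene table z 0.0010611659075561164
 ring [0.46668017 0.20744539] 0.016932568727807296 400
 post [0.6287339  0.28476579 0.05931392] 0.0008447576374189362 tip 0.07246923773489 115
 base [0.62519553 0.2835237  0.01497491] 0.014932949006021323 [0.09900269 0.10261649 0.01377164]
 cup bottom [0.5822885  0.04377337 0.05073348] yaw -17.134094091099595 0.0008890107261276921 794
 cup bottom [0.5822885  0.04377337 0.05073348] yaw -17.13409390135594 0.0008890107258934618 794
 tray [[0.402, -0.054, 0.02], [0.456, -0.017, 0.024], [0.52, 0.024, 0.026]]
 blue [[0.558, 0.131, 0.0], [0.606, 0.181, 0.059]]
 dry [[0.444, 0.392, 0.032], [0.492, 0.439, 0.088]]
top table z 0.00044581332022786135
 ring [0.46869239 0.21032479] 0.01653111232442639 621
 post [0.62992839 0.28684201 0.05854104] 0.0006840364375404685 tip 0.07331507525897696 158
 base [0.62651562 0.2867784  0.01514888] 0.014452462769967922 [0.09643631 0.10224454 0.01352599]
 cup bottom [0.58376132 0.04645314 0.04984481] yaw -19.003227447285276 0.0015610847967739 875
 cup bottom [0.58376131 0.04645313 0.04984481] yaw -19.003206352341763 0.0015610846262624658 875
 tray [[0.404, -0.05, 0.018], [0.463, -0.012, 0.023], [0.522, 0.027, 0.027]]
 blue [[0.56, 0.133, -0.001], [0.613, 0.192, 0.059]]
 dry [[0.445, 0.395, 0.03], [0.503, 0.444, 0.089]]
```

View pics/crop.png

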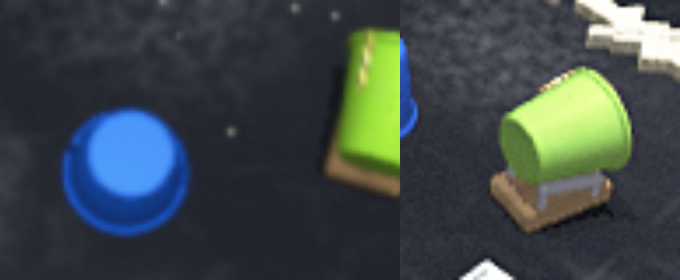

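Both views agree to 3 mm, and the crop confirms the green cup lying on its cradle. Next I move over the gap between ring and post for wrist-camera views.

```bash
python3 -m jog '[{"rotation":[0,0,0],"translation":[290,-240,60],"grip":85},{"rotation":[0,0,0],"translation":[290,-240,60],"grip":85},{"rotation":[0,0,0],"translation":[290,-240,60],"grip":85},{"rotation":[0,0,0],"translation":[290,-240,60],"grip":85},{"rotation":[0,0,0],"translation":[290,-240,60],"grip":85},{"rotation":[0,0,0],"translation":[290,-240,60],"grip":85},{"rotation":[0,0,0],"translation":[290,-240,60],"grip":85},{"rotation":[0,0,0],"translation":[290,-240,60],"grip":85},{"rotation":[0,0,0],"translation":[290,-240,60],"grip":85},{"rotation":[0,0,0],"translation":[290,-240,60],"grip":85},{"rotation":[0,0,0],"translation":[290,-240,60],"grip":85},{"rotation":[0,0,0],"translation":[290,-240,60],"grip":85}]' 30
python3 - <<'E'
from h import *
i=imaging.camera_info("wrist"); print(i)
o=readout.get_obs(); p,d=imaging.camera("wrist"); P=pts("wrist",d,o); np.savez("pics/w1",p=p,d=d,P=P); save("w1",p)
print(o["q"].round(1),o["ee_pos"],o["tcp_rot"])
for t in("cup","drip_ring","free_stand_seat"):
    for r in spotter.mark_of("wrist",t)[:3]:
        u,v=np.round(r["uv"]).astype(int); print(t,round(r["confidence"],2),u,v, P[min(max(v,0),419),min(max(u,0),559)].round(3))
E
```

```text
time: 1.8
ee_pos: [0.5333, 0.2537, 0.2914]
tcp_rot: [180.0, -0.0, 153.7]
wrist_force: [0.3, 0.6, -0.8]
opening: 0.0851
grasp_force: 0.0
{'vertical_fov': 60.87975752555077, 'cx': 283.50616778632036, 'cy': 214.5654011317386, 'tool_from_camera': array([[-6.64608479e-04, -9.64189852e-01, -2.65212156e-01,
         6.79303987e-02],
       [ 9.99999505e-01, -8.37333407e-04,  5.38211467e-04,
        -3.94186382e-04],
       [-7.41009034e-04, -2.65211667e-01,  9.64189931e-01,
        -1.42604982e-01],
       [ 0.00000000e+00,  0.00000000e+00,  0.00000000e+00,
         1.00000000e+00]])}
[ 25.4  12.8  25.7 102.9   0.   51.7] [0.53328378 0.25370116 0.2913954 ] [ 1.79992877e+02 -2.56393077e-03  1.53739094e+02]
cup 0.61 233 260 [0.588 0.163 0.057]
drip_ring 0.6 225 140 [ 0.466  0.209 -0.   ]
drip_ring 0.44 340 232 [0.614 0.285 0.048]
free_stand_seat 0.96 340 231 [0.472 0.283 0.434]
```

View pics/w1.png

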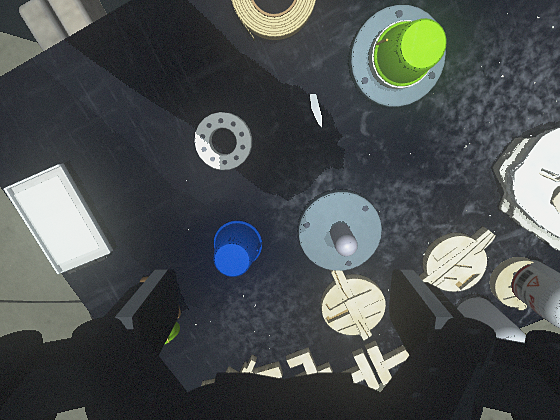

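The wrist view shows the ring at (223,141), the empty base at (340,230) with the post tip at (345,244), and the blue cup at (236,250). I'll intersect the outlines with their planes.

```bash
cat >> h.py <<'E'
from scipy.optimize import least_squares as LS
def fits(P,d,p):
    ok=d>0; r,g,b=[p[...,k].astype(int) for k in range(3)]
    near=lambda c,rr:np.hypot(P[...,0]-c[0],P[...,1]-c[1])<rr
    def circ(m,r0):
        Q=P[m]; c=cv2.minEnclosingCircle((Q[:,:2]*1000).astype(np.float32)); 
        return np.round(c[0],1),round(c[1],1),np.median(Q[:,2]).round(4)
    print("ring",circ(ok&near((.468,.209),.04)&(P[...,2]>.012)&(P[...,2]<.022),33))
    print("base",circ(ok&near((.627,.285),.058)&(P[...,2]>.011)&(P[...,2]<.019),52))
    Q=P[ok&near((.627,.285),.05)&(P[...,2]>.04)]
    f=LS(lambda v:np.hypot(np.hypot(Q[:,0]-v[0],Q[:,1]-v[1]),np.clip(Q[:,2]-v[2],0,1))-.0125,[*Q.mean(0)[:2],.057]); print("post",f.x.round(4),np.abs(f.fun).mean(),len(Q))
E
python3 - <<'E'
from h import *
z=np.load("pics/w1.npz"); fits(z["P"],z["d"],z["p"])
P=z["P"];p=z["p"];d=z["d"];m=(np.hypot(P[...,0]-.585,P[...,1]-.16)<.1)&(p.max(-1)<60)&(d>0); print("table",np.median(P[m][:,2]))
for n in("scene","top"): z=np.load("pics/"+n+".npz"); print(n); fits(z["P"],z["d"],z["p"])
E
```

```text
ring (array([465.9, 208.5]), 32.8, np.float64(0.0159))
base (array([629.9, 284.1]), 54.9, np.float64(0.014))
post [0.6271 0.2848 0.0581] 0.00039813108413412694 498
table 0.30962164446158147
scene
ring (array([466.3, 208.2]), 33.7, np.float64(0.0167))
base (array([629.9, 282.6]), 54.2, np.float64(0.015))
post [0.6287 0.2848 0.0593] 0.0008412257313398465 129
top
ring (array([469. , 210.5]), 32.8, np.float64(0.0164))
base (array([631.6, 286.6]), 53.8, np.float64(0.0145))
post [0.6299 0.2868 0.0585] 0.0006768834022812258 160
```

```bash
python3 -m jog '[{"rotation":[0,0,0],"translation":[-68,-44.5,-100],"grip":85},{"rotation":[0,0,0],"translation":[-68,-44.5,-150],"grip":85},{"rotation":[0,0,0],"translation":[-68,-44.5,-200],"grip":85},{"rotation":[0,0,0],"translation":[-68,-44.5,-240],"grip":85},{"rotation":[0,0,0],"translation":[-68,-44.5,-260],"grip":85},{"rotation":[0,0,0],"translation":[-68,-44.5,-280],"grip":85},{"rotation":[0,0,0],"translation":[-68,-44.5,-290],"grip":85},{"rotation":[0,0,0],"translation":[-68,-44.5,-295],"grip":85},{"rotation":[0,0,0],"translation":[-68,-44.5,-295],"grip":85},{"rotation":[0,0,0],"translation":[-68,-44.5,-295],"grip":85}]' 30
```

```text
time: 3.0
ee_pos: [0.4678, 0.2092, -0.0011]
tcp_rot: [179.8, 0.1, 153.7]
wrist_force: [-0.3, 0.4, -0.3]
opening: 0.0851
grasp_force: 0.0
```

```bash
python3 -m jog '[{"rotation":[0,0,0],"translation":[0,0,0],"grip":60},{"rotation":[0,0,0],"translation":[0,0,0],"grip":60},{"rotation":[0,0,0],"translation":[0,0,0],"grip":60},{"rotation":[0,0,0],"translation":[0,0,0],"grip":60},{"rotation":[0,0,0],"translation":[0,0,0],"grip":60},{"rotation":[0,0,0],"translation":[0,0,0],"grip":60},{"rotation":[0,0,0],"translation":[0,0,0],"grip":60},{"rotation":[0,0,0],"translation":[0,0,0],"grip":60}]' 30
```

```text
time: 3.8
ee_pos: [0.4673, 0.209, -0.0014]
tcp_rot: [179.9, 0.1, 153.7]
wrist_force: [-2.1, 0.3, 9.0]
opening: 0.0655
grasp_force: 30.9
```

```bash
python3 -m jog '[{"rotation":[0,0,0],"translation":[0,0,20],"grip":60},{"rotation":[0,0,0],"translation":[0,0,60],"grip":60},{"rotation":[0,0,0],"translation":[10,5,100],"grip":60},{"rotation":[0,0,0],"translation":[50,25,120],"grip":60},{"rotation":[0,0,0],"translation":[90,45,120],"grip":60},{"rotation":[0,0,0],"translation":[130,60,120],"grip":60},{"rotation":[0,0,0],"translation":[155,73,120],"grip":60},{"rotation":[0,0,0],"translation":[160.6,75.3,120],"grip":60},{"rotation":[0,0,0],"translation":[160.6,75.3,120],"grip":60},{"rotation":[0,0,0],"translation":[160.6,75.3,120],"grip":60},{"rotation":[0,0,0],"translation":[160.6,75.3,120],"grip":60}]' 30
python3 - <<'E'
from h import *
o=readout.get_obs(); p,d=imaging.camera("wrist"); P=pts("wrist",d,o); np.savez("pics/w2",p=p,d=d,P=P); save("w2",p)
print(o["ee_pos"],o["tcp_rot"],o["q"].round(1))
m=(d>0)&(np.hypot(P[...,0]-o["ee_pos"][0],P[...,1]-o["ee_pos"][1])<.05)&(P[...,2]>.1)&(P[...,2]<.16)&(p.min(-1)>90)
Q=P[m]; print(len(Q),np.percentile(Q,[1,50,99],axis=0).round(4))
E
```

```text
time: 4.9
ee_pos: [0.626, 0.2833, 0.1171]
tcp_rot: [180.0, 0.0, 153.7]
wrist_force: [-0.1, -0.8, -0.0]
opening: 0.0657
grasp_force: 33.6
[0.62598961 0.28333298 0.11710494] [1.79978763e+02 1.76712502e-02 1.53652562e+02] [24.4 23.4 19.5 86.1 -0.  50.7]
17276 [[0.5925 0.2536 0.1211]
 [0.6227 0.2862 0.1341]
 [0.6548 0.3215 0.1496]]
```

View pics/w2.png

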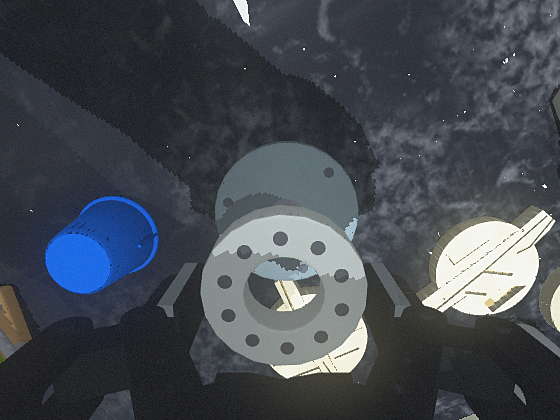

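The ring is held level between the pads, centred at (285,286), and hides the post. I'll fit its plane and centre.

```bash
python3 - <<'E'
from h import *
z=np.load("pics/w2.npz"); P,d,p=z["P"],z["d"],z["p"]
v,u=np.mgrid[:420,:560]; rr=np.hypot(u-285,v-286)
m=(d>0)&(rr>48)&(rr<70); Q=P[m]; c=np.median(Q,0); 
for _ in range(5):
    A=np.c_[Q[:,:2],np.ones(len(Q))]; s=np.linalg.lstsq(A,Q[:,2],rcond=None)[0]; e=Q[:,2]-A@s; Q=Q[abs(e)<max(.001,1.5*e.std())]
print("slope deg",np.degrees(s[:2]),"n",len(Q),"z",np.median(Q[:,2]))
m=(d>0)&(abs(P[...,2]-(P[...,:2]@s[:2]+s[2]))<.0012)&(rr<95)
mm=cv2.morphologyEx(m.astype(np.uint8),cv2.MORPH_OPEN,np.ones((3,3)))
n,l,st,ce=cv2.connectedComponentsWithStats(mm); k=1+st[1:,4].argmax(); Q=P[l==k]
print(st[k],cv2.minEnclosingCircle((Q[:,:2]*1000).astype(np.float32)))
cs,h=cv2.findContours((l==k).astype(np.uint8),cv2.RETR_CCOMP,cv2.CHAIN_APPROX_NONE)
for cc in cs:
    if len(cc)>100:
        q=P[cc[:,0,1],cc[:,0,0]][:,:2]; f=LS(lambda x:np.hypot(*(q-x[:2]).T)-x[2],[.626,.284,.02],loss="soft_l1",f_scale=.0005); print(len(cc),f.x*1000)
E
```

```text
slope deg [-0.07749063  0.01175812] n 7412 z 0.1343593495150237
[  201   215   166   151 13965] ((625.0326538085938, 283.6632385253906), 32.70130920410156)
593 [624.84689958 283.53617159  31.82331517]
301 [624.72354357 283.46446429  16.2365912 ]
```

```bash
python3 -m jog '[{"rotation":[0,0,0],"translation":[2.5,1.4,-10],"grip":60},{"rotation":[0,0,0],"translation":[2.5,1.4,-25],"grip":60},{"rotation":[0,0,0],"translation":[2.5,1.4,-38],"grip":60},{"rotation":[0,0,0],"translation":[2.5,1.4,-46],"grip":60},{"rotation":[0,0,0],"translation":[2.5,1.4,-54],"grip":60},{"rotation":[0,0,0],"translation":[2.5,1.4,-62],"grip":60},{"rotation":[0,0,0],"translation":[2.5,1.4,-66],"grip":60},{"rotation":[0,0,0],"translation":[2.5,1.4,-66],"grip":60}]' 30
```

```text
time: 5.75
ee_pos: [0.6289, 0.285, 0.0496]
tcp_rot: [-180.0, -0.0, 153.7]
wrist_force: [-0.8, 1.2, -0.7]
opening: 0.0653
grasp_force: 33.6
```

```bash
python3 -m jog '[{"rotation":[0,0,0],"translation":[0,0,-10],"grip":60},{"rotation":[0,0,0],"translation":[0,0,-20],"grip":60},{"rotation":[0,0,0],"translation":[0,0,-28],"grip":60},{"rotation":[0,0,0],"translation":[0,0,-32],"grip":60},{"rotation":[0,0,0],"translation":[0,0,-35],"grip":60},{"rotation":[0,0,0],"translation":[0,0,-36],"grip":60},{"rotation":[0,0,0],"translation":[0,0,-36],"grip":60},{"rotation":[0,0,0],"translation":[0,0,-36],"grip":60}]' 30
```

```text
time: 6.55
ee_pos: [0.6294, 0.2852, 0.0147]
tcp_rot: [180.0, 0.0, 153.7]
wrist_force: [0.2, -0.3, -1.2]
opening: 0.0653
grasp_force: 33.6
```

```bash
python3 -m jog '[{"rotation":[0,0,0],"translation":[0,0,-1],"grip":60},{"rotation":[0,0,0],"translation":[0,0,-2],"grip":60},{"rotation":[0,0,0],"translation":[0,0,-2],"grip":60}]' 30
python3 -m jog '[{"rotation":[0,0,0],"translation":[0,0,0],"grip":72},{"rotation":[0,0,0],"translation":[0,0,0],"grip":80},{"rotation":[0,0,0],"translation":[0,0,0],"grip":85},{"rotation":[0,0,0],"translation":[0,0,0],"grip":85},{"rotation":[0,0,0],"translation":[0,0,0],"grip":85},{"rotation":[0,0,0],"translation":[0,0,10],"grip":85},{"rotation":[0,0,0],"translation":[0,0,40],"grip":85},{"rotation":[0,0,0],"translation":[0,0,80],"grip":85},{"rotation":[0,0,0],"translation":[0,0,120],"grip":85},{"rotation":[0,0,0],"translation":[-20,-20,160],"grip":85},{"rotation":[0,0,0],"translation":[-60,-50,200],"grip":85},{"rotation":[0,0,0],"translation":[-100,-50,220],"grip":85},{"rotation":[0,0,0],"translation":[-100,-50,220],"grip":85},{"rotation":[0,0,0],"translation":[-100,-50,220],"grip":85}]' 30
python3 - <<'E'
from h import *
print(readout.get_obs()["ee_pos"])
o=readout.get_obs(); p,d=imaging.camera("wrist"); P=pts("wrist",d,o); save("w3",p)
q,dq=imaging.camera("top"); Pt=pts("top",dq)
for P_,d_ in((P,d),(Pt,dq)):
    e=np.hypot(P_[...,0]-.628,P_[...,1]-.285); m=(d_>0)&(e>.017)&(e<.032)&(P_[...,2]>.02)&(P_[...,2]<.045)
    Q=P_[m]; s=np.linalg.lstsq(np.c_[Q[:,:2]-[.628,.285],np.ones(len(Q))],Q[:,2],rcond=None)[0]; print(len(Q),np.degrees(s[:2]),s[2])
E
```

```text
time: 6.85
ee_pos: [0.6293, 0.2852, 0.0128]
tcp_rot: [180.0, 0.0, 153.7]
wrist_force: [-2.0, -0.9, 2.0]
opening: 0.0654
grasp_force: 33.8
time: 8.25
ee_pos: [0.5289, 0.2352, 0.235]
tcp_rot: [179.8, 0.2, 153.7]
wrist_force: [1.5, -0.3, -1.6]
opening: 0.0851
grasp_force: 0.0
[0.52886357 0.23516846 0.23496512]
1793 [0.40112623 0.1970479 ] 0.030055990858706156
0 [0. 0.] 0.0
```

View pics/w3.png

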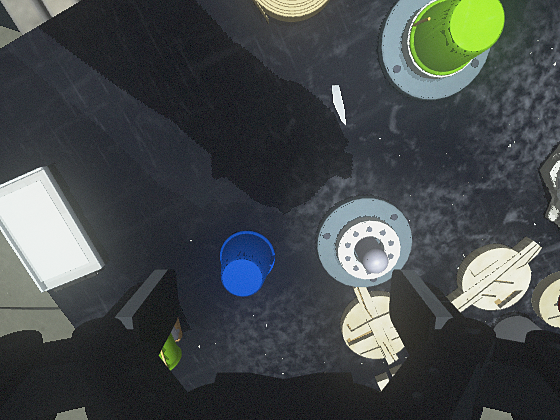

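The ring lies flat on the base (top at z = 30 mm, tilt under 0.5°) with the post through its hole. Next I turn the wrist and go behind the cup.

```bash
python3 -m jog '[{"rotation":[0,0,-8.5],"translation":[0,-10,0],"grip":85},{"rotation":[0,0,-17],"translation":[0,-20,0],"grip":85},{"rotation":[0,0,-25.5],"translation":[0,-30,0],"grip":85},{"rotation":[0,0,-34],"translation":[0,-40,0],"grip":85},{"rotation":[0,0,-42.5],"translation":[0,-50,0],"grip":85},{"rotation":[0,0,-51],"translation":[-10,-60,0],"grip":85},{"rotation":[0,0,-59.5],"translation":[-10,-70,0],"grip":85},{"rotation":[0,0,-68],"translation":[-20,-80,0],"grip":85},{"rotation":[0,0,-76.5],"translation":[-20,-90,0],"grip":85},{"rotation":[0,0,-85],"translation":[-30,-100,0],"grip":85},{"rotation":[0,0,-93.5],"translation":[-30,-110,0],"grip":85},{"rotation":[0,0,-102],"translation":[-30,-120,0],"grip":85},{"rotation":[0,0,-110.5],"translation":[-30,-130,0],"grip":85},{"rotation":[0,0,-119],"translation":[-30,-140,0],"grip":85},{"rotation":[0,0,-127.5],"translation":[-30,-150,0],"grip":85},{"rotation":[0,0,-136],"translation":[-30,-160,0],"grip":85},{"rotation":[0,0,-144.5],"translation":[-30,-170,0],"grip":85},{"rotation":[0,0,-153],"translation":[-30,-173,0],"grip":85},{"rotation":[0,0,-161.5],"translation":[-30,-173,0],"grip":85},{"rotation":[0,0,-170],"translation":[-30,-173,0],"grip":85}]' 30
python3 -m jog '[{"rotation":[-2.5,-7.6,0],"translation":[0,0,0],"grip":85},{"rotation":[-4.9,-15.2,0],"translation":[0,0,0],"grip":85},{"rotation":[-7.4,-22.8,0],"translation":[0,0,0],"grip":85},{"rotation":[-9.3,-28.5,0],"translation":[0,0,0],"grip":85},{"rotation":[-9.3,-28.5,0],"translation":[0,0,0],"grip":85},{"rotation":[-9.3,-28.5,0],"translation":[0,0,0],"grip":85}]'
python3 - <<'E'
from h import *
o=readout.get_obs(); p,d=imaging.camera("wrist"); P=pts("wrist",d,o); np.savez("pics/w4",p=p,d=d,P=P); save("w4",p)
print(o["q"].round(1),o["ee_pos"],o["tcp_rot"],"tool z",rot(o["tcp_rot"])[:,2])
r,g,b=[p[...,k].astype(int) for k in range(3)]
m=(g>r+15)&(g>b+60)&(d>0)&(np.hypot(P[...,0]-.6,P[...,1]-.04)<.08); Q=P[m]
def res(v):
    a=np.array([np.cos(v[3]),np.sin(v[3]),0]); w=Q-v[:3]; s=w@a; rr=np.linalg.norm(w-np.outer(s,a),axis=1)
    side=(rr-(.021+np.clip(s,0,.056)*20/112))*.985; bot=np.hypot(s,np.clip(rr-.021,0,1)); return np.where(np.abs(side)<np.abs(bot),side,bot)
f=LS(res,[.583,.045,.05,-.3],loss="soft_l1",f_scale=.002); print(f.x[:3],np.degrees(f.x[3]),np.abs(f.fun).mean(),len(Q))
E
```

```text
time: 10.35
ee_pos: [0.4948, -0.0147, 0.2305]
tcp_rot: [-175.8, 0.5, -4.1]
wrist_force: [-0.1, 0.3, -0.0]
opening: 0.0854
grasp_force: 0.0
time: 10.95
ee_pos: [0.4941, -0.0263, 0.232]
tcp_rot: [176.3, -28.6, -0.9]
wrist_force: [0.9, 0.3, -0.7]
opening: 0.0853
grasp_force: 0.0
[ -0.9 -32.  -25.7  67.7  -3.7 179.9] [ 0.49406642 -0.02630324  0.2320276 ] [176.30105766 -28.56230998  -0.86641356] tool z [ 0.47608812 -0.07172111 -0.87646801]
[0.5809126  0.04395574 0.04969353] -17.64814170644338 0.0006175976413801668 3343
```

The last joint is at its limit, because yaw = q1 − q6 + 180. I need to turn the long way round so that q6 ends near −158.

```bash
python3 -m jog '[{"rotation":[2.5,7.6,0],"translation":[0,0,0],"grip":85},{"rotation":[4.9,15.2,0],"translation":[0,0,0],"grip":85},{"rotation":[7.4,22.8,0],"translation":[0,0,0],"grip":85},{"rotation":[9.3,28.5,0],"translation":[0,0,0],"grip":85},{"rotation":[9.3,28.5,0],"translation":[0,0,0],"grip":85}]'
python3 -m jog '[{"rotation":[0,0,8.5],"translation":[0,0,0],"grip":85},{"rotation":[0,0,17],"translation":[0,0,0],"grip":85},{"rotation":[0,0,25.5],"translation":[0,0,0],"grip":85},{"rotation":[0,0,34],"translation":[0,0,0],"grip":85},{"rotation":[0,0,42.5],"translation":[0,0,0],"grip":85},{"rotation":[0,0,51],"translation":[0,0,0],"grip":85}]'
python3 -c "
from h import *
print(readout.get_obs()['q'].round(1))"
```

```text
time: 11.5
ee_pos: [0.497, -0.0274, 0.2283]
tcp_rot: [-175.1, 0.8, -3.1]
wrist_force: [-0.2, 0.3, -0.5]
opening: 0.0851
grasp_force: 0.0
time: 12.1
ee_pos: [0.4949, -0.0266, 0.2324]
tcp_rot: [-175.3, 0.1, 48.3]
wrist_force: [0.3, 0.5, -0.3]
opening: 0.0845
grasp_force: 0.0
[ -4.6   1.4   6.3  98.8   2.7 127. ]
```

```bash
python3 -m jog '[{"rotation":[-3.1,-3.5,0],"translation":[0,30,0],"grip":85}]'
python3 -m jog '[{"rotation":[0,0,8.5],"translation":[0,20,0],"grip":85},{"rotation":[0,0,17],"translation":[0,40,0],"grip":85},{"rotation":[0,0,25.5],"translation":[0,60,0],"grip":85},{"rotation":[0,0,34],"translation":[0,60,0],"grip":85},{"rotation":[0,0,42.5],"translation":[0,60,0],"grip":85},{"rotation":[0,0,51],"translation":[0,60,0],"grip":85},{"rotation":[0,0,59.5],"translation":[0,60,0],"grip":85},{"rotation":[0,0,68],"translation":[0,60,0],"grip":85},{"rotation":[0,0,76.5],"translation":[0,60,0],"grip":85},{"rotation":[0,0,85],"translation":[0,60,0],"grip":85},{"rotation":[0,0,93.5],"translation":[0,60,0],"grip":85},{"rotation":[0,0,102],"translation":[0,60,0],"grip":85},{"rotation":[0,0,110.5],"translation":[0,60,0],"grip":85},{"rotation":[0,0,119],"translation":[0,60,0],"grip":85},{"rotation":[0,0,127.5],"translation":[0,60,0],"grip":85},{"rotation":[0,0,136],"translation":[0,60,0],"grip":85},{"rotation":[0,0,144],"translation":[0,60,0],"grip":85}]'
python3 -m jog '[{"rotation":[0,0,8.5],"translation":[0,0,0],"grip":85},{"rotation":[0,0,17],"translation":[0,0,0],"grip":85},{"rotation":[0,0,25.5],"translation":[0,0,0],"grip":85},{"rotation":[0,0,34],"translation":[0,0,0],"grip":85},{"rotation":[0,0,42.5],"translation":[0,0,0],"grip":85},{"rotation":[0,0,51],"translation":[0,0,0],"grip":85},{"rotation":[0,0,59.5],"translation":[0,0,0],"grip":85},{"rotation":[0,0,68],"translation":[0,0,0],"grip":85},{"rotation":[0,0,76.5],"translation":[0,0,0],"grip":85},{"rotation":[0,0,85],"translation":[0,0,0],"grip":85},{"rotation":[0,0,93.5],"translation":[0,0,0],"grip":85},{"rotation":[0,0,102],"translation":[0,0,0],"grip":85},{"rotation":[0,0,110.5],"translation":[0,0,0],"grip":85},{"rotation":[0,0,119],"translation":[0,0,0],"grip":85},{"rotation":[0,0,127.5],"translation":[0,0,0],"grip":85},{"rotation":[0,0,136],"translation":[0,0,0],"grip":85},{"rotation":[0,0,144],"translation":[0,0,0],"grip":85}]'
python3 -c "
from h import *
print(readout.get_obs()['q'].round(1),readout.get_obs()['tcp_rot'])"
```

```text
time: 12.2
ee_pos: [0.4958, 0.0013, 0.2308]
tcp_rot: [-179.9, 0.2, 48.2]
wrist_force: [-0.9, 0.8, -0.9]
opening: 0.0849
grasp_force: 0.0
time: 13.9
ee_pos: [0.4948, 0.0636, 0.2326]
tcp_rot: [-179.9, 0.2, -167.7]
wrist_force: [0.4, -0.3, 0.3]
opening: 0.0851
grasp_force: 0.0
time: 15.6
ee_pos: [0.4948, 0.0636, 0.2325]
tcp_rot: [-179.9, 0.1, -23.7]
wrist_force: [0.3, -0.4, 0.4]
opening: 0.085
grasp_force: 0.0
[ 7.30e+00 -2.00e+00  3.10e+00  9.51e+01  1.00e-01 -1.49e+02] [-1.79883955e+02  5.71105799e-02 -2.37087903e+01]
```

```bash
python3 -m jog '[{"rotation":[0,0,5.9],"translation":[0,0,0],"grip":85},{"rotation":[0,0,5.9],"translation":[0,0,0],"grip":85}]'
python3 -m jog '[{"rotation":[-2.4,-7.6,0],"translation":[0,0,0],"grip":85},{"rotation":[-4.9,-15.2,0],"translation":[0,0,0],"grip":85},{"rotation":[-7.3,-22.9,0],"translation":[0,0,0],"grip":85},{"rotation":[-9.7,-30.5,0],"translation":[10,0,0],"grip":85},{"rotation":[-12.2,-38.1,0],"translation":[20,0,0],"grip":85},{"rotation":[-14.6,-45.7,0],"translation":[34,-3,0],"grip":85},{"rotation":[-17,-53.3,0],"translation":[34,-3,-20],"grip":85},{"rotation":[-19.5,-61,0],"translation":[34,-3,-40],"grip":85},{"rotation":[-21.3,-66.7,0],"translation":[34,-3,-60],"grip":85},{"rotation":[-21.3,-66.7,0],"translation":[34,-3,-60],"grip":85},{"rotation":[-21.3,-66.7,0],"translation":[34,-3,-60],"grip":85}]'
python3 - <<'E'
from h import *
o=readout.get_obs(); p,d=imaging.camera("wrist"); P=pts("wrist",d,o)
print(o["q"].round(1),o["ee_pos"],"tool z",rot(o["tcp_rot"])[:,2],"y",rot(o["tcp_rot"])[:,1])
r,g,b=[p[...,k].astype(int) for k in range(3)]
m=(g>r+15)&(g>b+60)&(d>0)&(np.hypot(P[...,0]-.6,P[...,1]-.04)<.08); Q=P[m]
def res(v):
    a=np.array([np.cos(v[3]),np.sin(v[3]),0]); w=Q-v[:3]; s=w@a; rr=np.linalg.norm(w-np.outer(s,a),axis=1)
    side=(rr-(.021+np.clip(s,0,.056)*20/112))*.985; bot=np.hypot(s,np.clip(rr-.021,0,1)); return np.where(np.abs(side)<np.abs(bot),side,bot)
f=LS(res,[.583,.045,.05,-.3],loss="soft_l1",f_scale=.002); print(f.x[:3],np.degrees(f.x[3]),np.abs(f.fun).mean(),len(Q))
E
```

```text
time: 15.8
ee_pos: [0.4947, 0.0636, 0.2325]
tcp_rot: [-179.9, 0.1, -18.1]
wrist_force: [-0.2, -0.3, 0.5]
opening: 0.0851
grasp_force: 0.0
time: 16.9
ee_pos: [0.5393, 0.0676, 0.1692]
tcp_rot: [-179.0, -69.6, -19.1]
wrist_force: [0.7, 0.1, 1.8]
opening: 0.0848
grasp_force: 0.0
[  27.8  -48.5  -63.8   12.8  -42.3 -159.9] [0.53931837 0.06759892 0.16921944] tool z [ 0.89104123 -0.29105199 -0.3483307 ] y [-0.31256621 -0.94987782 -0.00587243]
[0.58069161 0.04398664 0.04959347] -18.289076750029267 0.0005121206157665485 5598
```

```bash
python3 -m jog '[{"rotation":[0,0,0],"translation":[40,-18,0],"grip":85},{"rotation":[0,0,0],"translation":[80,-36,0],"grip":85},{"rotation":[0,0,0],"translation":[87.6,-38.7,-30],"grip":85},{"rotation":[0,0,0],"translation":[87.6,-38.7,-50],"grip":85},{"rotation":[0,0,0],"translation":[87.6,-38.7,-50],"grip":85},{"rotation":[0,0,0],"translation":[87.6,-38.7,-50],"grip":85}]'
python3 -c "
from h import *
o=readout.get_obs();print(o['q'].round(1),o['ee_pos'],rot(o['tcp_rot'])[:,2],rot(o['tcp_rot'])[:,1])"
```

```text
time: 17.55
ee_pos: [0.629, 0.0288, 0.1233]
tcp_rot: [-178.8, -69.9, -19.4]
wrist_force: [-0.9, 0.7, 1.4]
opening: 0.0849
grasp_force: 0.0
[  16.6  -27.8  -60.7   -8.9  -32.4 -166.1] [0.62896754 0.0287509  0.12325704] [ 0.89240021 -0.29189061 -0.3441246 ] [-0.3134481  -0.94957645 -0.00740633]
```

```bash
python3 -m jog '[{"rotation":[0,0,0],"translation":[-1.5,0,-20],"grip":85},{"rotation":[0,0,0],"translation":[-1.5,0,-40],"grip":85},{"rotation":[0,0,0],"translation":[-1.5,0,-40],"grip":85},{"rotation":[0,0,0],"translation":[-1.5,0,-40],"grip":85}]'
python3 -c "
from h import *
o=readout.get_obs();print(o['q'].round(1),o['ee_pos'],rot(o['tcp_rot'])[:,2],rot(o['tcp_rot'])[:,1])"
```

```text
time: 17.95
ee_pos: [0.6268, 0.0292, 0.0824]
tcp_rot: [-178.9, -69.9, -19.2]
wrist_force: [-0.4, -1.0, 0.1]
opening: 0.0851
grasp_force: 0.0
[  16.8  -22.6  -63.   -16.3  -32.4 -166.1] [0.62682169 0.02917268 0.08240215] [ 0.8926423  -0.29129062 -0.34400509] [-0.31250948 -0.94989183 -0.00658307]
```

```bash
python3 -m jog '[{"rotation":[0,0,0],"translation":[0,0,-18],"grip":85},{"rotation":[0,0,0],"translation":[0,0,-30],"grip":85},{"rotation":[0,0,0],"translation":[0,0,-38],"grip":85},{"rotation":[0,0,0],"translation":[0,0,-38],"grip":85},{"rotation":[0,0,0],"translation":[0,0,-38],"grip":85}]'
python3 - <<'E'
from h import *
o=readout.get_obs();print(o['q'].round(1),o['ee_pos'],rot(o['tcp_rot'])[:,2],o['wrist_force'])
p,d=imaging.camera("scene"); 
q,_=imaging.camera("wrist"); save("s5",np.vstack([cv2.resize(p[170:300,280:440],None,fx=2,fy=2),q[::1,:][120:400,120:440]]))
E
```

```text
time: 18.45
ee_pos: [0.6263, 0.0289, 0.043]
tcp_rot: [-179.1, -69.8, -19.1]
wrist_force: [1.0, 0.0, 0.6]
opening: 0.0848
grasp_force: 0.0
[  16.8  -15.8  -64.2  -24.3  -32.4 -166.1] [0.6263339  0.02887451 0.04303272] [ 0.89223118 -0.2916833  -0.34473811] [0.97424601 0.0481293  0.5671549 ]
```

View pics/s5.png

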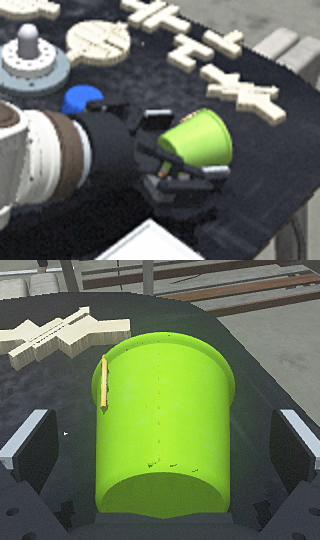

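The cup sits centred between the open pads, with its mouth facing away. Closing gently.

```bash
python3 -m jog '[{"rotation":[0,0,0],"translation":[0,0,0],"grip":70},{"rotation":[0,0,0],"translation":[0,0,0],"grip":60},{"rotation":[0,0,0],"translation":[0,0,0],"grip":44},{"rotation":[0,0,0],"translation":[0,0,0],"grip":44},{"rotation":[0,0,0],"translation":[0,0,0],"grip":44},{"rotation":[0,0,0],"translation":[0,0,0],"grip":44},{"rotation":[0,0,0],"translation":[0,0,0],"grip":44},{"rotation":[0,0,0],"translation":[0,0,0],"grip":44}]' 25
python3 -m jog '[{"rotation":[0,0,0],"translation":[0,0,5],"grip":44},{"rotation":[0,0,0],"translation":[0,0,15],"grip":44},{"rotation":[0,0,0],"translation":[0,0,35],"grip":44},{"rotation":[0,0,0],"translation":[0,0,65],"grip":44},{"rotation":[0,0,0],"translation":[0,0,100],"grip":44},{"rotation":[0,0,0],"translation":[0,0,140],"grip":44},{"rotation":[0,0,0],"translation":[0,0,140],"grip":44},{"rotation":[0,0,0],"translation":[0,0,140],"grip":44}]' 25
python3 - <<'E'
from h import *
o=readout.get_obs(); print(o["q"].round(1),o["ee_pos"])
p,d=imaging.camera("wrist"); P=pts("wrist",d,o)
Rt=rot(o["tcp_rot"]); save("w6",p)
r,g,b=[p[...,k].astype(int) for k in range(3)]
m=(g>r+15)&(g>b+60)&(d>0)&(d<.3); Q=(P[m]-o["ee_pos"])@Rt   # tool frame
def res(v):
    a=np.array([np.sin(v[3]),np.sin(v[4]),0]); a[2]=np.sqrt(1-a@a); w=Q-v[:3]; s=w@a; rr=np.linalg.norm(w-np.outer(s,a),axis=1)
    side=(rr-(.021+np.clip(s,0,.056)*20/112))*.985; bot=np.hypot(s,np.clip(rr-.021,0,1)); return np.where(np.abs(side)<np.abs(bot),side,bot)
f=LS(res,[0,0,-.045,.35,0],loss="soft_l1",f_scale=.002); print("tool-frame bottom",f.x[:3],np.degrees(f.x[3:]),np.abs(f.fun).mean(),len(Q))
s=np.sin(f.x[3:]); a=np.array([*s,np.sqrt(1-s@s)]); print("axis world",Rt@a)
E
```

```text
time: 19.35
ee_pos: [0.626, 0.0288, 0.0422]
tcp_rot: [-179.1, -69.8, -19.1]
wrist_force: [0.5, 2.0, 5.3]
opening: 0.0556
grasp_force: 25.8
time: 20.15
ee_pos: [0.6255, 0.0284, 0.1824]
tcp_rot: [-179.1, -69.8, -19.0]
wrist_force: [-0.0, 0.7, -2.5]
opening: 0.0563
grasp_force: 26.1
[  16.7  -34.2  -57.     1.4  -32.5 -166.2] [0.6254525  0.02842387 0.1823893 ]
tool-frame bottom [-0.00943522 -0.00021278 -0.04694664] [19.75024376  0.43283545] 0.00042708303218848406 23046
axis world [ 0.94733775 -0.32014004 -0.00784419]
```

```bash
python3 -m jog '[{"rotation":[2.6,7.7,0],"translation":[0,0,20],"grip":44},{"rotation":[5.2,15.4,0],"translation":[0,0,40],"grip":44},{"rotation":[7.8,23.1,0],"translation":[0,5,60],"grip":44},{"rotation":[10.4,30.8,0],"translation":[0,10,60],"grip":44},{"rotation":[13,38.5,0],"translation":[-10,20,60],"grip":44},{"rotation":[15.6,46.3,0],"translation":[-20,30,60],"grip":44},{"rotation":[18.2,54,0],"translation":[-40,40,60],"grip":44},{"rotation":[20.8,61.7,0],"translation":[-60,50,60],"grip":44},{"rotation":[23.4,69.4,0],"translation":[-80,60,60],"grip":44},{"rotation":[26,77.1,0],"translation":[-100,70,60],"grip":44},{"rotation":[28.6,84.8,0],"translation":[-120,80,60],"grip":44},{"rotation":[28.6,84.8,0],"translation":[-120,80,60],"grip":44},{"rotation":[28.6,84.8,0],"translation":[-120,80,60],"grip":44}]' 25
cat > cupw.py <<'E'
from h import *
o=readout.get_obs(); Rt=rot(o["tcp_rot"]); print(o["q"].round(1))
b=np.array([-.00944,-.0002,-.04695]); a=np.array([.3379,.00755,.9411])
print("axis",(Rt@a).round(4),"bottom",(o["ee_pos"]+Rt@b).round(4),"tool x",Rt[:,0].round(3),"y",Rt[:,1].round(3))
w=np.cross(Rt@a,[0,0,-1]); print("levelling rotvec deg",np.degrees(w).round(2))
E
python3 cupw.py
```

```text
time: 21.5
ee_pos: [0.5065, 0.1081, 0.2388]
tcp_rot: [-179.7, 19.8, -18.8]
wrist_force: [0.3, -0.3, 0.2]
opening: 0.056
grasp_force: 26.2
[   7.2   18.5   24.1  113.3    8.8 -155.3]
axis [-0.0019 -0.0023 -0.9999] bottom [0.5132 0.1058 0.2861] tool x [ 0.891 -0.304 -0.339] y [-0.324 -0.946 -0.005]
levelling rotvec deg [ 0.13 -0.11  0.  ]
```

```bash
python3 -m jog '[{"rotation":[0,0,-8],"translation":[10,20,0],"grip":44},{"rotation":[0,0,-16],"translation":[22,40,0],"grip":44},{"rotation":[0,0,-24],"translation":[36,60,0],"grip":44},{"rotation":[0,0,-32],"translation":[50,80,0],"grip":44},{"rotation":[0,0,-40],"translation":[65,100,0],"grip":44},{"rotation":[0,0,-48],"translation":[80,120,0],"grip":44},{"rotation":[0,0,-56],"translation":[95,140,0],"grip":44},{"rotation":[0,0,-64],"translation":[108,160,-10],"grip":44},{"rotation":[0,0,-71],"translation":[118,175,-20],"grip":44},{"rotation":[0,0,-71],"translation":[118,179,-20],"grip":44},{"rotation":[0,0,-71],"translation":[118,179,-20],"grip":44},{"rotation":[0,0,-71],"translation":[118,179,-20],"grip":44}]' 25
python3 cupw.py
```

```text
time: 22.7
ee_pos: [0.6235, 0.2871, 0.2228]
tcp_rot: [-179.4, 19.7, -89.6]
wrist_force: [0.3, -0.2, -0.6]
opening: 0.0563
grasp_force: 26.3
[ 17.1  16.4  20.3  87.5  18.7 -72.2]
axis [ 2.000e-03 -5.000e-04 -9.999e-01] bottom [0.6233 0.2801 0.2702] tool x [ 0.007 -0.941 -0.337] y [-1.    -0.004 -0.01 ]
levelling rotvec deg [0.03 0.11 0.  ]
```

```bash
python3 -m jog '[{"rotation":[0,0,0],"translation":[4.5,5,-30],"grip":44},{"rotation":[0,0,0],"translation":[4.5,5,-60],"grip":44},{"rotation":[0,0,0],"translation":[4.5,5,-90],"grip":44},{"rotation":[0,0,0],"translation":[4.5,5,-100],"grip":44},{"rotation":[0,0,0],"translation":[4.5,5,-100],"grip":44},{"rotation":[0,0,0],"translation":[4.5,5,-100],"grip":44}]' 25
cat > look.py <<'E'
from h import *
for n in("scene","top","wrist"):
    o=readout.get_obs(); p,d=imaging.camera(n); P=pts(n,d,o); r,g,b=[p[...,k].astype(int) for k in range(3)]
    if n=="scene": save("sc_last",cv2.resize(p[120:260,200:380],None,fx=3,fy=3))
    m=(g>r+15)&(g>b+60)&(d>0)&(np.hypot(P[...,0]-.628,P[...,1]-.285)<.06); Q=P[m]
    if len(Q)<150: print(n,"few",len(Q)); continue
    def res(v):
        a=np.array([np.sin(v[3]),np.sin(v[4]),0]); a[2]=-np.sqrt(1-a@a); w=Q-v[:3]; s=w@a; rr=np.linalg.norm(w-np.outer(s,a),axis=1)
        side=(rr-(.021+np.clip(s,0,.056)*20/112))*.985; bot=np.hypot(s,np.clip(rr-.021,0,1)); return np.where(np.abs(side)<np.abs(bot),side,bot)
    f=LS(res,[.628,.285,Q[:,2].max(),0,0],loss="soft_l1",f_scale=.002); print(n,"bottom",f.x[:3].round(4),"tilt",np.degrees(f.x[3:]).round(2),np.abs(f.fun).mean().round(5),len(Q))
E
python3 look.py; python3 cupw.py
```

```text
time: 23.3
ee_pos: [0.6289, 0.2925, 0.1235]
tcp_rot: [-179.4, 19.8, -89.7]
wrist_force: [-0.1, -0.8, 0.3]
opening: 0.0562
grasp_force: 26.3
scene bottom [0.6276 0.2852 0.1697] tilt [2.96 0.38] 0.00144 416
top bottom [0.6249 0.2301 0.3079] tilt [ 1.95 15.71] 0.0032 324
wrist bottom [0.6268 0.268  0.0894] tilt [ -1.08 -13.71] 0.00275 20375
[ 17.4  16.7   9.7  76.4  18.7 -71.7]
axis [ 2.400e-03  6.000e-04 -9.999e-01] bottom [0.6288 0.2858 0.1711] tool x [ 0.005 -0.941 -0.338] y [-1.    -0.002 -0.01 ]
levelling rotvec deg [-0.03  0.14  0.  ]
```

```bash
sed -i 's/Q=P\[m\]$/Q=P[m]; Z=float(__import__("sys").argv[1]); Q=Q[(Q[:,2]<Z+.01)\&(Q[:,2]>Z-.065)]/; s/Q\[:,2\].max(),0,0\]/Z,0,0]/' look.py; python3 look.py .171
```

```text
scene bottom [0.6297 0.2859 0.1709] tilt [ 0.64 -0.25] 0.001 406
top bottom [0.6314 0.2876 0.1704] tilt [-0.4  -1.98] 0.00075 306
wrist bottom [0.6278 0.2856 0.1693] tilt [0.13 0.38] 0.00039 20345
```

All three cameras agree: the cup is upright-inverted, centred over the post to about 1 mm, and level within 0.5°. Lowering.

```bash
python3 -m jog '[{"rotation":[0,0,0],"translation":[-0.5,-0.5,-20],"grip":44},{"rotation":[0,0,0],"translation":[-0.5,-0.5,-40],"grip":44},{"rotation":[0,0,0],"translation":[-0.5,-0.5,-58],"grip":44},{"rotation":[0,0,0],"translation":[-0.5,-0.5,-70],"grip":44},{"rotation":[0,0,0],"translation":[-0.5,-0.5,-76],"grip":44},{"rotation":[0,0,0],"translation":[-0.5,-0.5,-79],"grip":44},{"rotation":[0,0,0],"translation":[-0.5,-0.5,-79],"grip":44},{"rotation":[0,0,0],"translation":[-0.5,-0.5,-79],"grip":44}]' 25
python3 cupw.py; python3 look.py .091
```

```text
time: 24.4
ee_pos: [0.6281, 0.2923, 0.0436]
tcp_rot: [-179.5, 19.8, -89.7]
wrist_force: [-0.4, 0.4, -0.5]
opening: 0.0558
grasp_force: 26.3
[ 17.4  18.    2.5  67.9  18.7 -71.7]
axis [ 9.e-04  1.e-04 -1.e+00] bottom [0.6279 0.2853 0.0909] tool x [ 0.004 -0.941 -0.338] y [-1.    -0.002 -0.008]
levelling rotvec deg [-0.01  0.05  0.  ]
scene bottom [0.6286 0.2848 0.091 ] tilt [0.91 0.66] 0.00105 350
top bottom [0.6294 0.2858 0.0905] tilt [ 0.87 -0.79] 0.00083 252
wrist bottom [0.6272 0.2851 0.0899] tilt [0.08 0.29] 0.00041 21478
```

Gap of about 4 mm left; small steps now, watching the force.

```bash
python3 -m jog '[{"rotation":[0,0,0],"translation":[0,0,-1.5],"grip":44},{"rotation":[0,0,0],"translation":[0,0,-3],"grip":44},{"rotation":[0,0,0],"translation":[0,0,-3],"grip":44},{"rotation":[0,0,0],"translation":[0,0,-3],"grip":44}]' 25
python3 -m jog '[{"rotation":[0,0,0],"translation":[0,0,-0.5],"grip":44},{"rotation":[0,0,0],"translation":[0,0,-1],"grip":44},{"rotation":[0,0,0],"translation":[0,0,-1],"grip":44}]' 25
python3 -m jog '[{"rotation":[0,0,0],"translation":[0,0,-0.5],"grip":44},{"rotation":[0,0,0],"translation":[0,0,-0.5],"grip":44},{"rotation":[0,0,0],"translation":[0,0,-0.5],"grip":44}]' 25
```

```text
time: 24.95
ee_pos: [0.6277, 0.2921, 0.0396]
tcp_rot: [-179.5, 19.7, -89.8]
wrist_force: [0.3, -0.1, -0.5]
opening: 0.056
grasp_force: 26.4
time: 25.25
ee_pos: [0.6278, 0.2922, 0.0394]
tcp_rot: [-179.5, 19.8, -89.8]
wrist_force: [-2.5, -2.3, 5.8]
opening: 0.0558
grasp_force: 27.3
time: 25.55
ee_pos: [0.6278, 0.2922, 0.0393]
tcp_rot: [-179.5, 19.8, -89.7]
wrist_force: [-3.1, -2.2, 7.6]
opening: 0.0561
grasp_force: 27.8
```

Contact (about 7 N). I'll ease off and release.

```bash
python3 -m jog '[{"rotation":[0,0,0],"translation":[0,0,1],"grip":44},{"rotation":[0,0,0],"translation":[0,0,1],"grip":44},{"rotation":[0,0,0],"translation":[0,0,1],"grip":58},{"rotation":[0,0,0],"translation":[0,0,1],"grip":62},{"rotation":[0,0,0],"translation":[0,0,1],"grip":70},{"rotation":[0,0,0],"translation":[0,0,1],"grip":80},{"rotation":[0,0,0],"translation":[0,0,1],"grip":85},{"rotation":[0,0,0],"translation":[0,0,1],"grip":85},{"rotation":[0,0,0],"translation":[0,0,1],"grip":85},{"rotation":[0,0,0],"translation":[0,0,1],"grip":85}]' 25
python3 look.py .086
```

```text
time: 26.55
ee_pos: [0.6277, 0.2921, 0.0391]
tcp_rot: [-179.6, 19.7, -89.8]
wrist_force: [-0.2, 0.4, -0.5]
opening: 0.085
grasp_force: 0.0
scene bottom [0.6285 0.2841 0.087 ] tilt [0.74 1.05] 0.00098 410
top bottom [0.6301 0.2854 0.0864] tilt [0.3  0.08] 0.00071 284
wrist bottom [0.627  0.2841 0.0859] tilt [0.1  1.34] 0.00041 21279
```

```bash
python3 -m jog '[{"rotation":[0,0,0],"translation":[0,-3.4,9.4],"grip":85},{"rotation":[0,0,0],"translation":[0,-10,28],"grip":85},{"rotation":[0,0,0],"translation":[0,-20,56],"grip":85},{"rotation":[0,0,0],"translation":[0,-34,94],"grip":85},{"rotation":[0,0,0],"translation":[-10,-50,140],"grip":85},{"rotation":[0,0,0],"translation":[-30,-70,180],"grip":85},{"rotation":[0,0,0],"translation":[-60,-70,190],"grip":85},{"rotation":[0,0,0],"translation":[-90,-70,190],"grip":85},{"rotation":[0,0,0],"translation":[-90,-70,190],"grip":85},{"rotation":[0,0,0],"translation":[-90,-70,190],"grip":85}]' 25
python3 look.py .086
```

```text
time: 27.7
ee_pos: [0.5375, 0.222, 0.2303]
tcp_rot: [-179.4, 19.8, -89.7]
wrist_force: [-0.6, 0.5, -0.3]
opening: 0.0849
grasp_force: 0.0
scene bottom [0.6281 0.2839 0.0861] tilt [1.47 1.  ] 0.00098 511
top bottom [0.6302 0.2865 0.0863] tilt [ 0.67 -0.01] 0.00082 810
wrist bottom [0.6272 0.2842 0.0859] tilt [0.57 1.04] 0.00049 3938
```

View pics/sc_last.png

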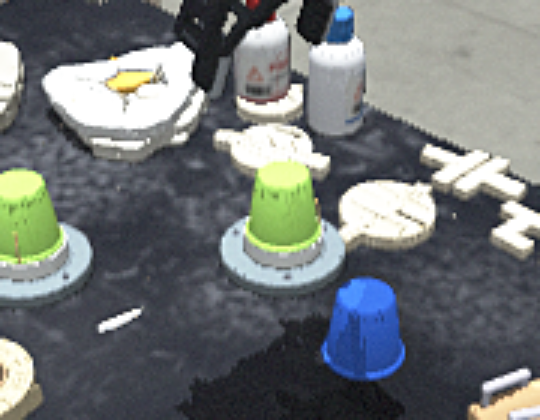

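The cup stands level on the ring at (283,210) in the crop, just like the dry one at left. The blue cup is untouched and the gripper is clear.

```bash
python3 -c "
from workcell import bot; print(bot.job_done())"
```

```text
the job is handed in; nothing more can be done
None
```

The white ring lies flat on the grey base, and the green cup stands upside down over the post with its rim on the ring (fitted tilt about 1°, near the measurement limit); the dry cup and blue cup were left alone, and the job was handed in at about 28 s of the 58 s, with no verdict returned.

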